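Unload and sort the press tray

ROBOT

A 6-joint arm with a two-finger parallel gripper is mounted at the origin on the work surface. World frame = base frame: x ahead of the robot, y to its left, z up, the work surface at z = 0. Lengths are in mm, angles in rad, forces in N, time in s.
With the tool pointing down it reaches from about 400 to 925 mm from the base axis. Payload 12.5 kg.
Tool frame: the origin (TCP) lies midway between the tips of the shut fingers; the grasp point (between the pads) lies 19 mm behind it; z points along the fingers, y is the line along which they close (so a half turn about z gives the same grasp; the last joint's range is limited). The gripper opens to 95 mm and grips with 3 to 60 N. Pads are 20 mm wide; open, the fingers measure 119 mm over their backs; the gripper's body (75 mm by 180 mm) begins 59 mm behind the grasp point.
Start: joints at [1.229, 0.491, 1.559, -0, 1.092, -0.106], TCP at [145.995, 607.727, 214.661] pointing down, gripper open.
Joint ranges: [-3.1, 3.1], [-0.84, 2.19], [0.05, 2.79], [-1.13, 4.28], [0.06, 2.93], [-2.69, 2.69]. Speed limits (rad/s): [2.22, 2.22, 2.79, 3.14, 3.14, 3.14].

INTERFACE

Orientations are given as [roll, pitch, yaw] about the fixed x, y, z axes, in that order (R = Rz(yaw) Ry(pitch) Rx(roll)).
In Python, from cell import state, read_camera, camera_info, env gives the robot as it stands.
- The arm moves only by the tool move_arm, never from a script. Its argument "commands" is a list of rows, each a list of 3 entries, a list of its own where there are three numbers: the shift along the world's x, y, z in cm, then the turn, a rotation vector about the world's x, y, z in degrees, then the opening, from 0 (shut) to 1 (fully open). A call has 1 to 10 rows; each row shifts and turns the commanded pose from where the row before left it; what a row does not reach is not made up. A row lasts 1/10 s, in which the tool goes at most 50 mm and 8.59 degrees, less where a joint would pass 70% of its speed; a pose out of reach is approached as far as the arm can. A call with a gripper value outside its range is refused whole. The fingers move at their own pace and stop on an object; the grip force is fixed at half the most. Time passes only in rows, so rows that do not move let the fingers close. It gives the time, the measured TCP pose, the force, the opening and the grip force at its end, in the units of the state.
- state(): the state, without advancing time (a new reading comes with each control period).
- read_camera(name): name is "scene" or "top" or "wrist"; returns the picture (480x640x3 uint8, blue, green, red); there is no depth.
- camera_info(name): a dict with "K" (3x3 intrinsics, pixels), "cam_to_world" (4x4, takes a point from camera to world coordinates). Camera axes: x right, y down, z forward; pixel columns grow to the right and rows downward; lengths in mm; the calibration is good to about 2 mm. The wrist camera is an equidistant fisheye: a pixel r from the principal point sees the ray r / f radians off the axis. A picture is of the moment at which its call begins: read the wrist's pose just before it. camera_info takes no time and is no camera call; for the wrist camera it gives the pose at the moment of the call.
- env.job_done(): hands the job in; it is judged then, once.
The state is a dict: "t": time; "joints": joint angles; "qvel": joint speeds; "tau": joint torques, N m; "eef_pos": TCP position; "tcp_rot": TCP orientation; "ft_force": force on the tool from outside, world axes, zero at the start; "moment": the same for the moment, N m; "opening": opening from 0.0 (shut) to 1.0 (fully open); "grip_force": force on a finger pad.
Only numpy, scipy, OpenCV 4.12 (cv2) and the standard library are available. Lean on these libraries where they do the work, as an engineer would, in place of code of your own. Each camera call takes 0.05 s, during which the arm holds its last target. There are 200 camera calls.

TASK

Slide the hold-down bar of the black pocket tray fully open to its end stop, then pluck every steel part from the tray and sort them: the levers with a round head go into the round tub, the plain straight links into the square bin. When the tray is empty, slide the hold-down bar back fully home, and leave the bottle and the brush where they are.

Things in the scene. Friction and masses are not known exactly. Their poses are not given: they have to be found in the camera images.
- tray: Black pocket tray fixed to the bench, 136 (x) by 312 mm (y); origin: centre of underside. Six pockets, long way along x, at x = 0, y = +-25, +-75, +-125 mm, one part or none in each. Pocket floor 8 mm up; ribs and end walls reach 14 mm up, but there are no ribs within 22 mm of x = 0, so fingers reach the floor beside a part. Guide rails 14 mm wide, 22 mm high along x at y = +-172 mm.
- holddown (a joint): Slide of the tray's hold-down bar, m along the tray's +x (away from the robot): 0 = home stop, bar over the middle of all six pockets, blocking the parts; 0.085 = open stop, bar clear of the tray. Aluminium bar 20 mm wide (x), 364 mm long (y), 27 to 35 mm above the bench. Stays where left; friction about 2 N, damping 8 N s/m.
- holddown_grip (a point): Point to pinch on the black upright grip that moves the hold-down: the grip stands on the bar's left end (tray y = +172 mm), is 24 mm (x) by 22 mm (y) and reaches from 35 to 81 mm above the bench; this point is on its axis, 62 mm above the bench. Same axes as the tray.
- tub: Round open tub of blue plastic fixed to the bench, 150 mm outside diameter, 60 mm high, wall 4 mm, floor 5 mm thick. Origin: centre of its underside. It may stand left or right of the tray.
- bin: Square open bin of blue plastic fixed to the bench, 146 by 146 mm outside, 60 mm high, wall 4 mm, floor 5 mm thick. Origin: centre of its underside, x and y along its sides. It stands on the other side of the tray from the tub.
- lever1: Stamped steel lever, 12 mm thick, 99 mm long, lying flat along x: round head 40 mm across (centre at x = -29 mm), straight arm 18 mm wide, small round end 22 mm across (centre at x = +39 mm). Origin: on the underside in the middle of the arm, the place to grip across y; z up. About 0.16 kg. May be absent (None).
- link1: Stamped steel straight link, 12 mm thick, a plain bar 98 mm long (x) and 18 mm wide (y) with no head. Origin: centre of the underside; grip across y; z up. About 0.13 kg. May be absent (None).
- lever2: Stamped steel lever, 12 mm thick, 99 mm long, lying flat along x: round head 40 mm across (centre at x = -29 mm), straight arm 18 mm wide, small round end 22 mm across (centre at x = +39 mm). Origin: on the underside in the middle of the arm, the place to grip across y; z up. About 0.16 kg. May be absent (None).
- link2: Stamped steel straight link, 12 mm thick, a plain bar 98 mm long (x) and 18 mm wide (y) with no head. Origin: centre of the underside; grip across y; z up. About 0.13 kg. May be absent (None).
- lever3: Stamped steel lever, 12 mm thick, 99 mm long, lying flat along x: round head 40 mm across (centre at x = -29 mm), straight arm 18 mm wide, small round end 22 mm across (centre at x = +39 mm). Origin: on the underside in the middle of the arm, the place to grip across y; z up. About 0.16 kg. May be absent (None).
- link3: Stamped steel straight link, 12 mm thick, a plain bar 98 mm long (x) and 18 mm wide (y) with no head. Origin: centre of the underside; grip across y; z up. About 0.13 kg. May be absent (None).
- oil: Bystander: oil bottle, 60 mm in diameter, 170 mm tall, standing far left of the tray. Origin: centre of its underside.
- brush: Bystander: bench brush lying far right of the tray, about 200 mm long.
Not all that is in view belongs to the job. What is shaped like the link3 but brown or purple is not meant.

How it is judged:
By the outcome, as a careful person would: the job done as asked, in the order asked, and still so for the second after the job is handed in, with the robot touching nothing.
Of lever1, link1, lever2, link2, lever3, link3 only 4 to 6 are there at a start; the rules pass over those that are not, and their reading is None.
At some moment in a run one of lever1, link1, lever2, link2, lever3, link3 may be knocked a few centimetres aside while the robot is not near it.
Once in a run the grip may slacken for a moment while it holds something.
It also fails if it takes over 210 s, if anything falls off the work surface, if the arm or the gripper's body presses on something with over 40 N, if the wrist force passes 120 N, or if a joint passes its speed limit or range.

## Working session

There is one attempt and no reset: what is moved stays moved. The work goes in short steps, Python scripts to look and compute and a tool call to move; the robot and the scene stay as the last step left them, time stands still between calls to the robot, and variables do not carry over. Pictures are saved under pics/ and viewed, at most 14 in all, crops included, and the job is handed in when it is done.

Besides the shell and the picture viewer there is one more tool, called as name([rows], argument=value, ...), one row to a line, values as JSON. move_arm: Moves the arm, as the interface text tells. Its arguments: {"type":"object","properties":{"commands":{"type":"array"}},"required":["commands"]}

```bash
mkdir -p pics; ls; python3 - <<'E'
from cell import *
import cv2
print(state())
for n in ("top","scene"):
    cv2.imwrite(f"pics/{n}0.png",read_camera(n)); i=camera_info(n); print(n,i["K"],i["cam_to_world"])
E
```

```text
pics
{'t': 0.0, 'joints': array([ 1.22938170e+00,  4.91566782e-01,  1.55949153e+00,  1.20754700e-05,
        1.09168489e+00, -1.05620343e-01]), 'qvel': array([-0.00033233,  0.00134914, -0.00082817,  0.00021237, -0.00168605,
        0.00065912]), 'tau': array([ 5.43871956e-04, -6.12640285e+01, -2.58179462e+01,  6.93102856e-02,
        4.82839916e-02, -1.59831447e-04]), 'eef_pos': array([145.90933278, 607.46191186, 214.04277103]), 'tcp_rot': array([-3.14044964e+00, -1.31945353e-04,  2.90579272e+00]), 'ft_force': array([-0.46641305,  0.6038648 , -0.18219046]), 'moment': array([0.00771474, 0.00810078, 0.00491055]), 'grip_force': 0.0, 'opening': 1.000506379417681}
top [[524.55874802   0.         324.60378606]
 [  0.         524.55874802 235.47655019]
 [  0.           0.           1.        ]] [[-2.13018359e-02 -9.80281929e-01  1.96452466e-01  3.77934601e+02]
 [-9.99285522e-01  1.47403643e-02 -3.48018202e-02  1.57891310e+01]
 [ 3.12198145e-02 -1.97053448e-01 -9.79895536e-01  1.11184397e+03]
 [ 0.00000000e+00  0.00000000e+00  0.00000000e+00  1.00000000e+00]]
scene [[569.37728804   0.         310.3642896 ]
 [  0.         569.37728804 240.2915971 ]
 [  0.           0.           1.        ]] [[ 8.42196650e-01  3.69075269e-01 -3.93049931e-01  1.00510580e+03]
 [ 5.39170201e-01 -5.75767939e-01  6.14643616e-01 -6.54166909e+02]
 [ 5.44209278e-04 -7.29571605e-01 -6.83904217e-01  7.89388238e+02]
 [ 0.00000000e+00  0.00000000e+00  0.00000000e+00  1.00000000e+00]]
```

View pics/top0.png

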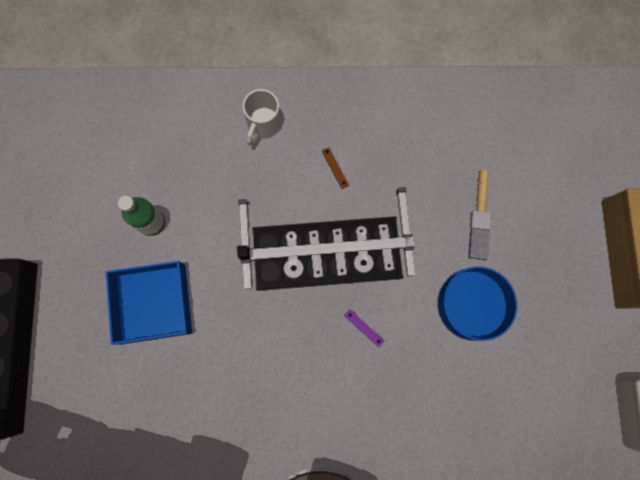

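View pics/scene0.png

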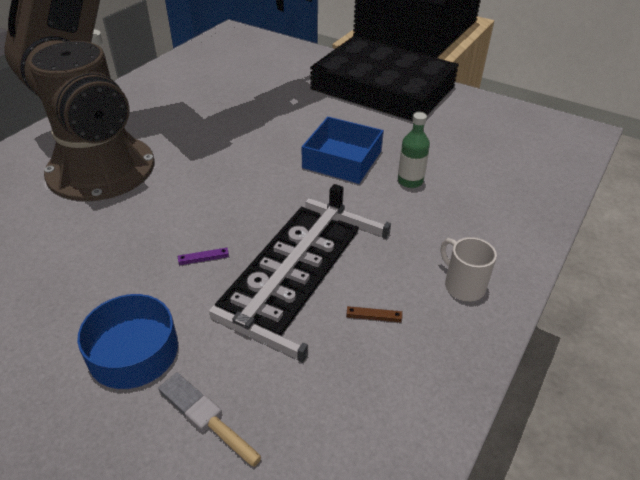

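Top picture: the square bin is at (150,303) on the left and the round tub at (478,303) on the right. The tray is at (327,253) with its grip at (243,252). The parts are a lever (292,255), link (316,253), link (340,252), lever (363,249) and link (388,247); the leftmost pocket (268) is empty. The brown bar (335,168) and the purple bar (364,328) are decoys outside the tray. I'll confirm this in one enlarged crop.

```bash
cat > h.py <<'E'
import numpy as np, cv2
from cell import *
def p2w(n,uv,z):
    i=camera_info(n);K=i["K"];T=i["cam_to_world"]
    d=T[:3,:3]@np.linalg.inv(K)@np.array([*uv,1.]);o=T[:3,3]
    return (o+d*(z-o[2])/d[2])[:2]
def w2p(n,p):
    i=camera_info(n);T=np.linalg.inv(i["cam_to_world"]);c=T[:3,:3]@np.array(p,float)+T[:3,3];q=i["K"]@c
    return q[:2]/q[2]
E
python3 - <<'E'
from h import *
a=cv2.imread("pics/top0.png")
cv2.imwrite("pics/c1.png",cv2.resize(a[180:300,230:420],None,fx=4.2,fy=4.2,interpolation=cv2.INTER_CUBIC))
for n,uv,z in (("bin",(149,303),60),("tub",(478,302),60),("oil",(152,222),0)): print(n,p2w("top",uv,z))
E
```

```text
bin [458.08531439 328.13980176]
tub [ 447.5527672 -327.6783833]
oil [635.99734859 347.19600277]
```

View pics/c1.png

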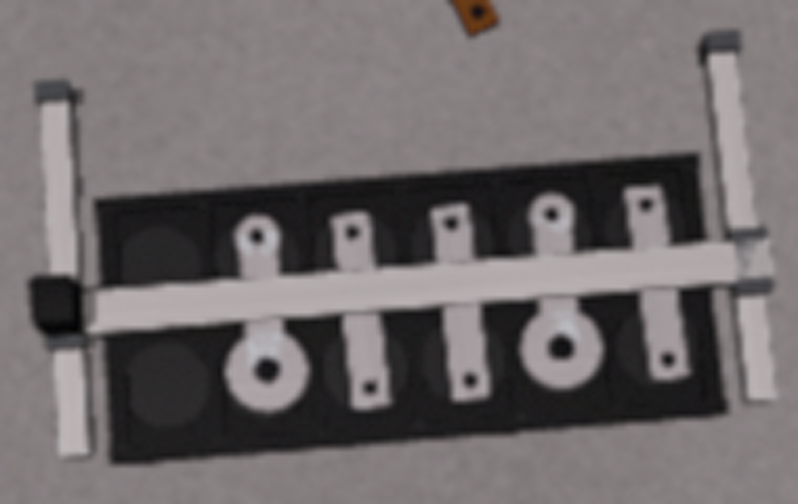

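The crop shows five grey steel parts in the pockets: levers at crop (262,320) and (557,290), links at (360,310), (460,300) and (657,285). The tray's corners are at (97,200), (698,155), (726,412) and (112,462), and the black grip top is near (57,303).

```bash
python3 - <<'E'
from h import *
from scipy.optimize import least_squares
f=lambda u,v:(230+(u+.5)/4.2-.5,180+(v+.5)/4.2-.5)
C=np.array([p2w("top",f(*c),14) for c in ((97,200),(698,155),(726,412),(112,462))])
L=np.array([[68,156],[68,-156],[-68,-156],[-68,156]])
R=lambda t:np.array([[np.cos(t),-np.sin(t)],[np.sin(t),np.cos(t)]])
s=least_squares(lambda q:(L@R(q[2]).T+q[:2]-C).ravel(),[600,0,0]);q=s.x
print("tray",q[:2],np.degrees(q[2]),s.fun.round(1))
print("grip",R(q[2])@[0,172]+q[:2],"open",R(q[2])@[85,172]+q[:2],"px grip top",p2w("top",f(57,300),81))
for n,m in (("lever",[(256,236),(266,370)]),("link",[(352,232),(370,387)]),("link",[(451,222),(470,380)]),("lever",[(551,214),(561,347)]),("link",[(645,204),(668,359)])):
    a,b=[p2w("top",f(*x),20) for x in m]; d=a-b
    k=(b+d*29/68 if n=="lever" else (a+b)/2)
    print(n,k.round(1),np.linalg.norm(d).round(1),np.degrees(np.arctan2(d[1],d[0])).round(1),(R(q[2]).T@(k-q[:2])).round(1))
E
```

```text
tray [561.36646009 -28.06803755] 3.571725996563469 [ 1.3  2.   1.5 -1.5 -1.4 -2.2 -1.3  1.7]
grip [550.65120217 143.59786835] open [635.48609752 148.8931993 ] px grip top [555.52930643 141.42330984]
lever [558.1  46.7] 68.4 3.7 [ 1.4 74.8]
link [559.   -3.1] 79.3 5.5 [-0.8 25.1]
link [562.6 -53.2] 81.1 5.2 [ -0.4 -25.2]
lever [ 567.2 -102. ] 68.3 2.2 [  1.2 -74.1]
link [ 571.  -152.7] 80.1 5.8 [   1.8 -125. ]
```

move_arm([
  [[2.9, -3.3, 0], [0, 0, 1.9], 0.6],
  [[2.9, -3.3, 0], [0, 0, 1.9], 0.6],
  [[2.9, -3.3, 0], [0, 0, 1.9], 0.6],
  [[2.9, -3.3, 0], [0, 0, 1.9], 0.6],
  [[2.9, -3.3, 0], [0, 0, 1.9], 0.6],
  [[2.9, -3.3, 0], [0, 0, 1.9], 0.6],
  [[2.9, -3.3, 0], [0, 0, 1.9], 0.6],
  [[2.9, -3.3, 0], [0, 0, 1.9], 0.6],
  [[2.9, -3.3, 0], [0, 0, 1.9], 0.6],
  [[2.9, -3.3, 0], [0, 0, 0], 0.6],
])

```text
t: 1.1
eef_pos: [436.9, 276.2, 214.6]
tcp_rot: [3.142, -0.0, -3.078]
ft_force: [0.5, 0.9, -0.1]
opening: 0.603
grip_force: 0.0
```

move_arm([
  [[2.9, -3.3, -1], [0, 0, 0], 0.6],
  [[2.9, -3.3, -1], [0, 0, 0], 0.6],
  [[2.9, -3.3, -2], [0, 0, 0], 0.6],
  [[2.9, -3.3, -2], [0, 0, 0], 0.6],
  [[0, 0, -2], [0, 0, 0], 0.6],
  [[0, 0, 0], [0, 0, 0], 0.6],
  [[0, 0, 0], [0, 0, 0], 0.6],
])

```text
t: 1.8
eef_pos: [551.7, 145.9, 134.8]
tcp_rot: [3.142, -0.001, -3.079]
ft_force: [0.2, -0.0, 0.4]
opening: 0.597
grip_force: 0.0
```

```bash
cat >> h.py <<'E'
def wpix(p,i):
    T=np.linalg.inv(i["cam_to_world"]);c=T[:3,:3]@np.array(p,float)+T[:3,3];K=i["K"]
    r=np.hypot(c[0],c[1]);th=np.arctan2(r,c[2]);return np.array([K[0,2]+K[0,0]*th*c[0]/r,K[1,2]+K[1,1]*th*c[1]/r])
def wp2w(uv,z,i):
    K=i["K"];x=(uv[0]-K[0,2])/K[0,0];y=(uv[1]-K[1,2])/K[1,1];th=np.hypot(x,y)
    d=np.array([x/th*np.sin(th),y/th*np.sin(th),np.cos(th)]);T=i["cam_to_world"];d=T[:3,:3]@d;o=T[:3,3]
    return (o+d*(z-o[2])/d[2])[:2]
E
python3 - <<'E'
from h import *
i=camera_info("wrist");a=read_camera("wrist");cv2.imwrite("pics/w1raw.png",a);np.save("w1.npy",i,allow_pickle=True)
print(i["K"],i["cam_to_world"].round(2))
t=np.radians(3.57);R=np.array([[np.cos(t),-np.sin(t)],[np.sin(t),np.cos(t)]])
for dx,dy in ((-12,161),(12,161),(-12,183),(12,183)):
    x,y=R@[dx,dy]+[561.4,-28.1]
    for z in (35,81): u=wpix((x,y,z),i);print(z,u.round());cv2.circle(a,tuple(int(v) for v in u),2,(0,0,255),-1)
cv2.imwrite("pics/w1.png",a)
E
```

```text
[[371.64829954   0.         314.09764341]
 [  0.         371.64829954 238.65037779]
 [  0.           0.           1.        ]] [[-6.0000e-02  9.7000e-01  2.4000e-01  4.8403e+02]
 [ 1.0000e+00  6.0000e-02  1.0000e-02  1.4226e+02]
 [-0.0000e+00  2.4000e-01 -9.7000e-01  3.0462e+02]
 [ 0.0000e+00  0.0000e+00  0.0000e+00  1.0000e+00]]
35 [295. 223.]
81 [292. 238.]
35 [296. 254.]
81 [292. 274.]
35 [325. 223.]
81 [327. 238.]
35 [325. 254.]
81 [327. 274.]
```

View pics/w1.png

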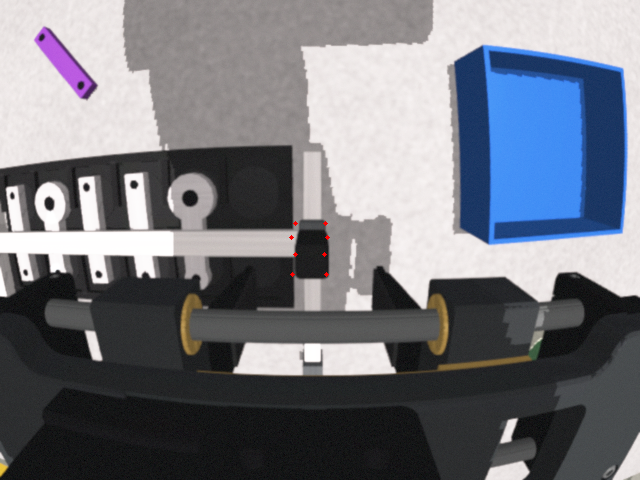

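The predicted grip corners (red) lie on the black grip at (312,250), within about 2 mm. Next I descend and pinch it.

move_arm([
  [[0, -0.1, -2], [0, 0, 0], 0.6],
  [[0, 0, -2], [0, 0, 0], 0.6],
  [[0, 0, -2], [0, 0, 0], 0.6],
  [[0, 0, -2], [0, 0, 0], 0.6],
  [[0, 0, -1.2], [0, 0, 0], 0.6],
  [[0, 0, 0], [0, 0, 0], 0.1],
  [[0, 0, 0], [0, 0, 0], 0.1],
  [[0, 0, 0], [0, 0, 0], 0.1],
  [[0, 0, 0], [0, 0, 0], 0.1],
  [[0, 0, 0], [0, 0, 0], 0.1],
])

```text
t: 2.85
eef_pos: [552.2, 144.7, 43.2]
tcp_rot: [3.142, 0.001, -3.079]
ft_force: [1.8, -16.7, -0.6]
opening: 0.236
grip_force: 9.6
```

move_arm([
  [[0, 0, 0], [0, 0, 0], 0.1],
  [[0, 0, 0], [0, 0, 0], 0.1],
  [[0, 0, 0], [0, 0, 0], 0.1],
])

```text
t: 3.15
eef_pos: [552.2, 144.4, 43.2]
tcp_rot: [-3.141, 0.001, -3.079]
ft_force: [-0.9, -5.1, 5.7]
opening: 0.227
grip_force: 30.0
```

move_arm([
  [[1.2, 0.08, 0], [0, 0, 0], 0.1],
  [[1.2, 0.07, 0], [0, 0, 0], 0.1],
  [[1.2, 0.08, 0], [0, 0, 0], 0.1],
  [[1.2, 0.07, 0], [0, 0, 0], 0.1],
  [[1.2, 0.08, 0], [0, 0, 0], 0.1],
  [[1.2, 0.07, 0], [0, 0, 0], 0.1],
  [[0.8, 0.05, 0], [0, 0, 0], 0.1],
  [[0.4, 0.02, 0], [0, 0, 0], 0.1],
  [[0.2, 0.01, 0], [0, 0, 0], 0.1],
  [[0, 0, 0], [0, 0, 0], 0.1],
])

```text
t: 4.15
eef_pos: [633.3, 149.5, 42.7]
tcp_rot: [-3.141, -0.011, -3.079]
ft_force: [-23.9, -4.9, 18.0]
opening: 0.23
grip_force: 30.0
```

move_arm([
  [[0.2, 0, 0], [0, 0, 0], 0.1],
  [[0, 0, 0], [0, 0, 0], 0.1],
  [[0, 0, 0], [0, 0, 0], 0.1],
])

```text
t: 4.45
eef_pos: [634.1, 149.5, 42.6]
tcp_rot: [-3.141, -0.014, -3.079]
ft_force: [-28.5, -5.3, 19.4]
opening: 0.229
grip_force: 30.0
```

move_arm([
  [[-0.3, 0, 0], [0, 0, 0], 0.1],
  [[-0.3, 0, 0], [0, 0, 0], 0.6],
  [[0, 0, 0], [0, 0, 0], 0.6],
  [[0, 0, 0], [0, 0, 0], 0.6],
  [[0, 0, 2], [0, 0, 0], 0.6],
  [[0, 0, 3], [0, 0, 0], 0.6],
  [[0, 0, 4], [0, 0, 0], 0.6],
  [[-3, 0, 4], [0, 0, 0], 0.6],
  [[-3, 0, 0], [0, 0, 0], 0.6],
  [[0, 0, 0], [0, 0, 0], 0.6],
])

```text
t: 5.45
eef_pos: [571.9, 150.3, 174.1]
tcp_rot: [3.141, 0.001, -3.078]
ft_force: [0.7, 0.6, -0.4]
opening: 0.6
grip_force: 0.0
```

```bash
python3 - <<'E'
from h import *
i=camera_info("wrist");a=read_camera("wrist");b=read_camera("scene");t=read_camera("top")
A=np.radians(3.57);R=np.array([[np.cos(A),-np.sin(A)],[np.sin(A),np.cos(A)]])
for im,pr in ((a,lambda p:wpix(p,i)),(t,lambda p:w2p("top",p))):
  for d in ((75,140,35),(95,140,35),(75,-182,35),(95,-182,35)):
    x,y=R@d[:2]+[561.4,-28.1];u=pr((x,y,d[2]))*1.;cv2.circle(im,tuple(int(round(v)) for v in u),1,(0,0,255),-1)
cv2.imwrite("pics/m2.png",np.hstack([cv2.resize(a,None,fx=.6,fy=.6),cv2.resize(t[160:304,225:425],(400,288))]))
print(state()["eef_pos"])
E
```

```text
[574.76448832 150.09456113 172.55651302]
```

View pics/m2.png

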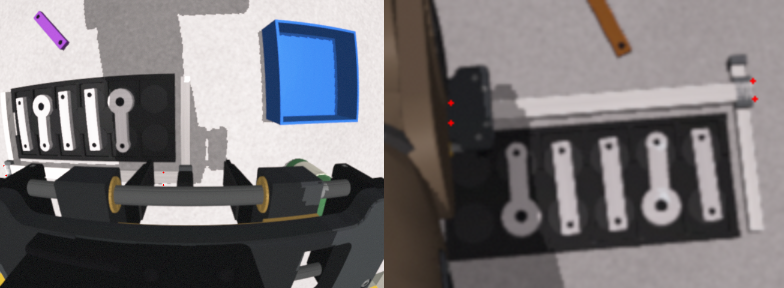

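Right half (top view): the bar is now off the parts, near the end caps, but about 3 mm off my prediction. I'll measure the bar's travel from the two top pictures.

```bash
python3 - <<'E'
from h import *
t1=read_camera("top");t0=cv2.imread("pics/top0.png")
A=np.radians(3.57);R=np.array([[np.cos(A),-np.sin(A)],[np.sin(A),np.cos(A)]])
def prof(im,ty,lo,hi):
    s=np.arange(lo,hi,1.)
    P=np.array([w2p("top",(*(R@[x,ty]+[561.4,-28.1]),35)) for x in s]).astype(np.float32)
    return s,cv2.remap(cv2.cvtColor(im,7-1),P[:,0][None],P[:,1][None],1)[0].astype(float)
for ty in (-95,-50,0,50):
  for n,im,lo,hi in (("home",t0,-25,25),("open",t1,60,115)):
    s,p=prof(im,ty,lo,hi);m=p>(p.max()*.6+p.min()*.4);print(ty,n,s[m].min(),s[m].max(),p[::5].astype(int))
E
```

```text
-95 home -3.0 16.0 [ 26  25  28  25  79 174 174 172 164  26]
-95 open 65.0 114.0 [ 35 148 140 154 203 200 200 171 158 160 156]
-50 home -4.0 16.0 [ 39  27  27  26  91 179 174 174 155  29]
-50 open 66.0 114.0 [ 38 134 126 144 206 201 202 184 158 160 158]
0 home -4.0 15.0 [ 28  28  28  27 100 177 171 173 143  28]
0 open 66.0 114.0 [ 43 136 115 150 203 198 200 187 158 157 162]
50 home -4.0 16.0 [ 28  29  29  28 104 176 172 174 141  27]
50 open 65.0 114.0 [ 42 148 146 165 202 199 202 175 157 159 159]
```

Travel reads about 81 mm, and the push force was well above friction, so it was probably at the stop. I'll make one short confirming push with shut fingers.

move_arm([
  [[1, 0, -3.5], [0, 0, 0], 0],
  [[0.5, 0, -3.5], [0, 0, 0], 0],
  [[0, 0, -3], [0, 0, 0], 0],
  [[0, 0, -2.5], [0, 0, 0], 0],
  [[0, 0, 0], [0, 0, 0], 0],
  [[0.7, 0, 0], [0, 0, 0], 0],
  [[0.7, 0, 0], [0, 0, 0], 0],
  [[0.5, 0, 0], [0, 0, 0], 0],
  [[0.3, 0, 0], [0, 0, 0], 0],
  [[0, 0, 0], [0, 0, 0], 0],
])

```text
t: 6.65
eef_pos: [610.5, 150.0, 48.5]
tcp_rot: [3.142, -0.002, -3.079]
ft_force: [-6.6, -0.9, 4.8]
opening: 0.007
grip_force: 3.0
```

move_arm([
  [[0.3, 0, 0], [0, 0, 0], 0],
  [[0.3, 0, 0], [0, 0, 0], 0],
  [[0, 0, 0], [0, 0, 0], 0],
  [[0, 0, 0], [0, 0, 0], 0],
])

```text
t: 7.05
eef_pos: [610.5, 150.0, 48.5]
tcp_rot: [-3.141, -0.014, -3.078]
ft_force: [-35.6, -0.3, 23.6]
opening: 0.007
grip_force: 17.7
```

Force rises with no motion, so the bar is at the hard stop. Now I go above the first lever.

move_arm([
  [[-1.5, 0, 0], [0, 0, 0], 0],
  [[-1.5, 0, 2], [0, 0, 0], 0.36],
  [[0, 0, 4], [0, 0, 0], 0.36],
  [[-0.5, -2.4, 3], [0, 0, 0], 0.36],
  [[-0.5, -2.5, 1], [0, 0, 0], 0.36],
  [[-0.5, -2.5, 0], [0, 0, 0], 0.36],
  [[-0.5, -2.5, 0], [0, 0, 0], 0.36],
  [[0, 0, 0], [0, 0, 0], 0.36],
  [[0, 0, 0], [0, 0, 0], 0.36],
])

```text
t: 7.95
eef_pos: [567.4, 50.9, 148.4]
tcp_rot: [3.141, 0.001, -3.08]
ft_force: [0.3, -0.3, -0.5]
opening: 0.359
grip_force: 0.0
```

```bash
cat >> h.py <<'E'
def look(fn):
    s=state();i=camera_info("wrist");a=read_camera("wrist");np.save(fn+".npy",i,allow_pickle=True)
    cv2.imwrite(f"pics/{fn}.png",a);print(s["t"],s["eef_pos"].round(1),s["tcp_rot"].round(3));return i,a
E
python3 -c "
from h import *
i,a=look('w3')
for p in ((558.1,46.7),(559,-3.1),(562.6,-53.2),(567.2,-102),(571,-152.7)): print(wpix((*p,20),i).round())"
```

```text
7.95 [567.4  50.9 148.4] [ 3.141e+00  1.000e-03 -3.080e+00]
[309. 220.]
[249. 218.]
[191. 219.]
[141. 221.]
[ 94. 223.]
```

View pics/w3.png

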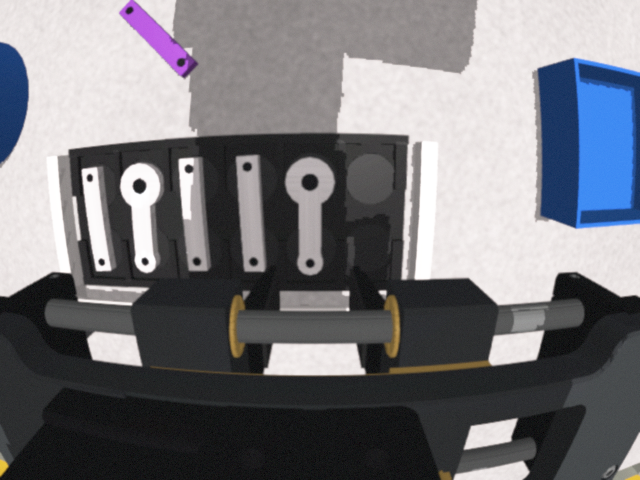

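The wrist picture shows hole pixels: lever (310,182)/(310,263), link (248,167)/(254,262), link (189,169)/(197,262), lever (140,186)/(145,261) and link (90,178)/(101,262).

```bash
cat > parts.py <<'E'
from h import *
def grips(fn,L):
    i=np.load(fn+".npy",allow_pickle=True).item()
    for n,b,a in L:
        b,a=wp2w(b,20,i),wp2w(a,20,i);d=a-b;k=b+d*(29/68 if n=="lever" else .5)
        print(n,k.round(1),np.linalg.norm(d).round(1),np.degrees(np.arctan2(d[1],d[0])).round(1))
E
python3 - <<'E'
from parts import *
grips("w3",[("lever",(310,182),(310,263)),("link",(248,167),(254,262)),("link",(189,169),(197,262)),("lever",(140,186),(145,261)),("link",(90,178),(101,262))])
E
```

```text
lever [555.8  47.3] 68.0 3.4
link [557.1  -1.5] 80.0 5.2
link [560.5 -52.1] 80.5 4.8
lever [ 564.6 -100.9] 67.9 1.7
link [ 568.8 -152.2] 79.8 4.9
```

move_arm([
  [[-1.1, -0.4, -2], [0, 0, 0], 0.36],
  [[0, 0, -3], [0, 0, 0], 0.36],
  [[0, 0, -3], [0, 0, 0], 0.36],
  [[0, 0, -3], [0, 0, 0], 0.36],
  [[0, 0, -1.7], [0, 0, 0], 0.36],
  [[0, 0, -1], [0, 0, 0], 0.36],
  [[0, 0, 0], [0, 0, 0], 0.05],
  [[0, 0, 0], [0, 0, 0], 0.05],
  [[0, 0, 0], [0, 0, 0], 0.05],
  [[0, 0, 0], [0, 0, 0], 0.05],
])

```text
t: 9.0
eef_pos: [556.4, 47.2, 11.6]
tcp_rot: [3.142, 0.001, -3.079]
ft_force: [0.3, 2.0, 2.1]
opening: 0.183
grip_force: 30.0
```

move_arm([
  [[0, 0, 0], [0, 0, 0], 0.05],
  [[0, 0, 1], [0, 0, 0], 0.05],
  [[0, 0, 2], [0, 0, 0], 0.05],
  [[0, 0, 3], [0, 0, 0], 0.05],
  [[0, 0, 3], [0, 0, 0], 0.05],
  [[0, 0, 2], [0, 0, 0], 0.05],
  [[0, 0, 0], [0, 0, 0], 0.05],
])

```text
t: 9.7
eef_pos: [557.0, 46.9, 123.7]
tcp_rot: [-3.141, 0.005, -3.079]
ft_force: [-1.0, -0.9, -1.8]
opening: 0.184
grip_force: 30.0
```

move_arm([
  [[-1.1, -3.5, 0], [0, 0, 0], 0.05],
  [[-1.1, -3.5, 0], [0, 0, 0], 0.05],
  [[-1.1, -3.5, 0], [0, 0, 0], 0.05],
  [[-1.1, -3.5, 0], [0, 0, 0], 0.05],
  [[-1.1, -3.5, 0], [0, 0, 0], 0.05],
  [[-1.1, -3.5, 0], [0, 0, 0], 0.05],
  [[-1.1, -3.5, 0], [0, 0, 0], 0.05],
  [[-1.1, -3.5, 0], [0, 0, 0], 0.05],
  [[-1.1, -3.5, 0], [0, 0, 0], 0.05],
  [[-1.1, -3.5, 0], [0, 0, 0], 0.05],
])

```text
t: 10.7
eef_pos: [444.9, -304.1, 119.8]
tcp_rot: [3.141, -0.001, -3.079]
ft_force: [1.0, -0.2, -1.1]
opening: 0.184
grip_force: 30.0
```

move_arm([
  [[0, 0, -1], [0, 0, 0], 0.05],
  [[0, 0, -2], [0, 0, 0], 0.05],
  [[0, 0, -3], [0, 0, 0], 0.05],
  [[0, 0, -2.5], [0, 0, 0], 0.05],
  [[0, 0, -1.5], [0, 0, 0], 0.05],
  [[0, 0, 0], [0, 0, 0], 0.05],
])

```text
t: 11.3
eef_pos: [444.9, -301.5, 18.1]
tcp_rot: [3.138, -0.004, -3.079]
ft_force: [1.3, 0.3, -0.9]
opening: 0.189
grip_force: 30.0
```

move_arm([
  [[0, 0, 0], [0, 0, 0], 0.36],
  [[0, 0, 0], [0, 0, 0], 0.36],
  [[0, 0, 2], [0, 0, 0], 0.36],
  [[0, 0, 3], [0, 0, 0], 0.36],
  [[0, 0, 4], [0, 0, 0], 0.36],
  [[2.4, 4, 2], [0, 0, 0], 0.36],
  [[2.4, 4, 2], [0, 0, 0], 0.36],
  [[2.4, 4, 0], [0, 0, 0], 0.36],
  [[2.4, 4, 0], [0, 0, 0], 0.36],
  [[2.4, 4.2, 0], [0, 0, 0], 0.36],
])

```text
t: 12.3
eef_pos: [566.2, -100.5, 151.6]
tcp_rot: [-3.141, 0.002, -3.079]
ft_force: [0.3, -0.2, -0.6]
opening: 0.366
grip_force: 0.0
```

move_arm([
  [[0, 0, 0], [0, 0, 0], 0.36],
  [[0, 0, 0], [0, 0, 0], 0.36],
])

```text
t: 12.5
eef_pos: [565.5, -101.2, 150.8]
tcp_rot: [-3.141, 0.001, -3.077]
ft_force: [-0.7, -0.2, 1.2]
opening: 0.362
grip_force: 0.0
```

```bash
python3 -c "
from h import *
look('w4')"
```

```text
12.5 [ 565.5 -101.2  150.8] [-3.141e+00  1.000e-03 -3.077e+00]
```

View pics/w4.png

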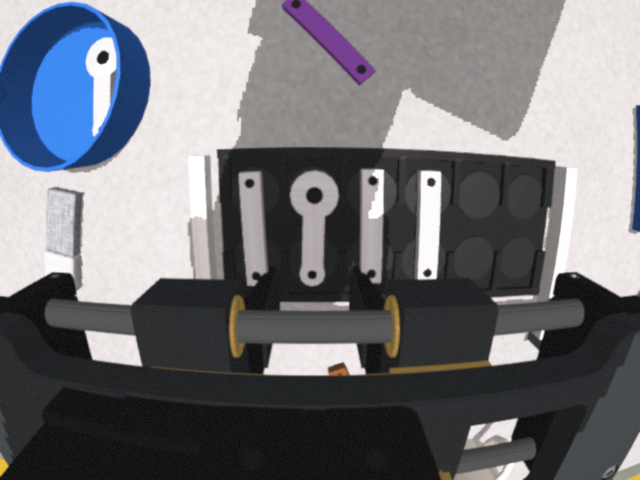

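The first lever lies in the tub (103,85). The lever below is undisturbed at (314,195)/(312,274), and the links are in place.

```bash
python3 - <<'E'
from parts import *
grips("w4",[("link",(249,184),(257,276)),("lever",(314,195),(312,274)),("link",(373,181),(372,273)),("link",(431,182),(427,272))])
E
```

```text
link [ 569.1 -152. ] 79.4 6.5
lever [ 564.5 -101.6] 67.8 2.2
link [560. -52.] 79.0 5.1
link [556.5  -2.5] 79.1 5.1
```

move_arm([
  [[0, 0, -3], [0, 0, 0], 0.36],
  [[0, 0, -3], [0, 0, 0], 0.36],
  [[0, 0, -3], [0, 0, 0], 0.36],
  [[0, 0, -3], [0, 0, 0], 0.36],
])

```text
t: 12.95
eef_pos: [564.8, -103.9, 29.6]
tcp_rot: [-3.141, 0.001, -3.081]
ft_force: [0.4, 0.3, 0.3]
opening: 0.36
grip_force: 0.0
```

move_arm([
  [[0, 0.2, -1], [0, 0, 0], 0.36],
  [[0, 0, -0.9], [0, 0, 0], 0.36],
  [[0, 0, 0], [0, 0, 0], 0.05],
  [[0, 0, 0], [0, 0, 0], 0.05],
  [[0, 0, 0], [0, 0, 0], 0.05],
  [[0, 0, 0], [0, 0, 0], 0.05],
  [[0, 0, 0], [0, 0, 0], 0.05],
  [[0, 0, 1], [0, 0, 0], 0.05],
  [[0, 0, 3], [0, 0, 0], 0.05],
  [[0, 0, 3], [0, 0, 0], 0.05],
])

```text
t: 13.95
eef_pos: [564.9, -99.9, 82.1]
tcp_rot: [3.141, -0.001, -3.079]
ft_force: [-0.0, 0.0, -2.0]
opening: 0.186
grip_force: 30.0
```

move_arm([
  [[0, 0, 3], [0, 0, 0], 0.05],
  [[0, 0, 1], [0, 0, 0], 0.05],
  [[-2.3, -4, 0], [0, 0, 0], 0.05],
  [[-2, -4.2, 0], [0, 0, 0], 0.05],
  [[-2, -4.2, 0], [0, 0, 0], 0.05],
  [[-2, -4.2, 0], [0, 0, 0], 0.05],
  [[-2, -4.2, 0], [0, 0, 0], 0.05],
  [[-2, -4.2, 0], [0, 0, 0], 0.05],
  [[0, 0, 0], [0, 0, 0], 0.05],
])

```text
t: 14.85
eef_pos: [440.0, -354.2, 120.5]
tcp_rot: [-3.141, -0.0, -3.084]
ft_force: [0.3, 1.7, -2.0]
opening: 0.185
grip_force: 30.0
```

move_arm([
  [[0.6, 0.4, -2], [0, 0, 0], 0.05],
  [[0, 0, -3], [0, 0, 0], 0.05],
  [[0, 0, -3], [0, 0, 0], 0.05],
  [[0, 0, -1.5], [0, 0, 0], 0.05],
  [[0, 0, 0], [0, 0, 0], 0.05],
])

```text
t: 15.35
eef_pos: [447.5, -344.6, 23.7]
tcp_rot: [3.138, -0.003, -3.079]
ft_force: [0.1, 0.8, -1.8]
opening: 0.187
grip_force: 30.0
```

move_arm([
  [[0, 0, 0], [0, 0, 0], 0.34],
  [[0, 0, 0], [0, 0, 0], 0.34],
  [[0, 0, 2], [0, 0, 0], 0.34],
  [[0, 0, 3], [0, 0, 0], 0.34],
  [[0, 0, 4], [0, 0, 0], 0.34],
  [[2.4, 3.8, 2], [0, 0, 0], 0.36],
  [[2.4, 3.8, 1], [0, 0, 0], 0.36],
  [[2.4, 3.8, 0], [0, 0, 0], 0.36],
  [[2.4, 3.8, 0], [0, 0, 0], 0.36],
  [[2.5, 3.9, 0], [0, 0, 0], 0.36],
])

```text
t: 16.35
eef_pos: [570.3, -153.6, 147.8]
tcp_rot: [-3.141, 0.002, -3.079]
ft_force: [-0.0, -0.3, -0.0]
opening: 0.36
grip_force: 0.0
```

move_arm([
  [[0, 0, 0], [0, 0, 0], 0.36],
  [[0, 0, 0], [0, 0, 0], 0.36],
])

```text
t: 16.55
eef_pos: [569.7, -154.3, 147.0]
tcp_rot: [-3.141, 0.001, -3.077]
ft_force: [0.3, -0.3, 0.2]
opening: 0.359
grip_force: 0.0
```

```bash
python3 -c "
from h import *
look('w5')"
```

```text
16.55 [ 569.7 -154.3  147. ] [-3.141e+00  1.000e-03 -3.077e+00]
```

View pics/w5.png

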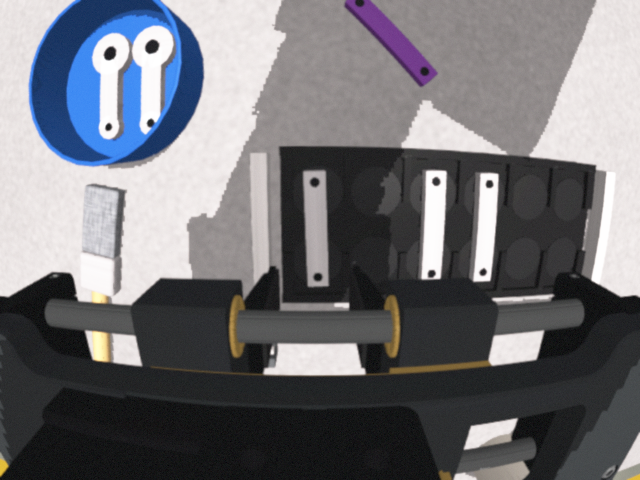

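Both levers lie flat in the tub (110,85), (152,85). The next link is below at (315,183)/(318,277), unmoved.

move_arm([
  [[0, 0.3, -3], [0, 0, 0], 0.36],
  [[0, 0, -3], [0, 0, 0], 0.36],
  [[0, 0, -3], [0, 0, 0], 0.36],
  [[0, 0, -2.5], [0, 0, 0], 0.36],
  [[0, 0, 0], [0, 0, 0], 0.36],
])

```text
t: 17.1
eef_pos: [567.4, -153.1, 28.8]
tcp_rot: [3.14, -0.004, -3.081]
ft_force: [0.4, -0.7, -0.4]
opening: 0.362
grip_force: 0.0
```

move_arm([
  [[0.1, 0, -1], [0, 0, 0], 0.36],
  [[0, 0, -0.8], [0, 0, 0], 0.36],
  [[0, 0, 0], [0, 0, 0], 0.05],
  [[0, 0, 0], [0, 0, 0], 0.05],
  [[0, 0, 0], [0, 0, 0], 0.05],
  [[0, 0, 0], [0, 0, 0], 0.05],
  [[0, 0, 0], [0, 0, 0], 0.05],
  [[0, 0, 1], [0, 0, 0], 0.05],
  [[0, 0, 3], [0, 0, 0], 0.05],
  [[0, 0, 3], [0, 0, 0], 0.05],
])

```text
t: 18.1
eef_pos: [569.8, -151.9, 83.9]
tcp_rot: [3.141, -0.001, -3.079]
ft_force: [-0.1, 0.8, -2.5]
opening: 0.183
grip_force: 29.8
```

move_arm([
  [[0, 0, 3], [0, 0, 0], 0.05],
  [[0, 0, 1], [0, 0, 0], 0.05],
  [[-0.8, 4, 0], [0, 0, 0], 0.05],
  [[-0.8, 4.4, 0], [0, 0, 0], 0.05],
  [[-0.8, 4.4, 0], [0, 0, 0], 0.05],
  [[-0.8, 4.4, 0], [0, 0, 0], 0.05],
  [[-0.8, 4.4, 0], [0, 0, 0], 0.05],
  [[-0.8, 4.4, 0], [0, 0, 0], 0.05],
  [[-0.8, 4.4, 0], [0, 0, 0], 0.05],
  [[-0.8, 4.4, 0], [0, 0, 0], 0.05],
])

```text
t: 19.1
eef_pos: [505.3, 197.5, 122.5]
tcp_rot: [-3.142, -0.001, -3.079]
ft_force: [0.3, 0.1, -1.8]
opening: 0.188
grip_force: 29.8
```

move_arm([
  [[-1.2, 4, 0], [0, 0, 0], 0.05],
  [[-1.2, 4.2, 0], [0, 0, 0], 0.05],
  [[-1.2, 4.2, 0], [0, 0, 0], 0.05],
  [[-1.1, 4.2, 0], [0, 0, 0], 0.05],
  [[0, 0, -2], [0, 0, 0], 0.05],
  [[0, 0, -3], [0, 0, 0], 0.05],
  [[0, 0, -1], [0, 0, 0], 0.05],
  [[0, 0, 0], [0, 0, 0], 0.05],
])

```text
t: 19.9
eef_pos: [458.5, 361.2, 61.5]
tcp_rot: [-3.14, -0.003, -3.079]
ft_force: [-0.5, -1.0, -0.6]
opening: 0.183
grip_force: 29.8
```

```bash
python3 -c "
from h import *
i,a=look('w6')
for d in ((-69,-69),(69,-69),(69,69),(-69,69)): cv2.circle(a,tuple(int(v) for v in wpix((458+d[0],328+d[1],60),i)),3,(0,0,255),-1)
cv2.imwrite('pics/w6.png',a)"
```

```text
19.9 [458.5 361.2  61.5] [-3.140e+00 -3.000e-03 -3.079e+00]
```

View pics/w6.png

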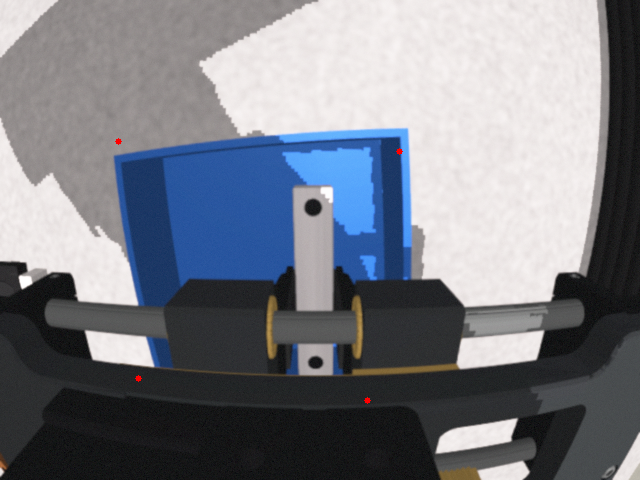

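The link is held over the bin; inner rim corners are at (125,157) and (400,137), and it fits with margin. I lower and release.

move_arm([
  [[0, 0, -2], [0, 0, 0], 0.05],
  [[0, 0, -1.8], [0, 0, 0], 0.05],
  [[0, 0, 0], [0, 0, 0], 0.05],
  [[0, 0, 0], [0, 0, 0], 0.28],
  [[0, 0, 0], [0, 0, 0], 0.28],
  [[0, 0, 2], [0, 0, 0], 0.28],
  [[0, 0, 3], [0, 0, 0], 0.28],
  [[0, 0, 4], [0, 0, 0], 0.28],
  [[0, 0, 4], [0, 0, 0], 0.28],
  [[1, -3.6, 0], [0, 0, 0], 0.36],
])

```text
t: 20.95
eef_pos: [470.8, 328.9, 161.4]
tcp_rot: [3.137, 0.01, -3.076]
ft_force: [0.5, -0.8, -0.3]
opening: 0.321
grip_force: 0.0
```

move_arm([
  [[1.1, -4.1, 0], [0, 0, 0], 0.36],
  [[1.1, -4.1, 0], [0, 0, 0], 0.36],
  [[1.1, -4.1, 0], [0, 0, 0], 0.36],
  [[1.1, -4.1, 0], [0, 0, 0], 0.36],
  [[1.1, -4.1, 0], [0, 0, 0], 0.36],
  [[1.1, -4.1, 0], [0, 0, 0], 0.36],
  [[1.1, -4.1, 0], [0, 0, 0], 0.36],
  [[1.1, -4.1, -1], [0, 0, 0], 0.36],
  [[0, 0, 0], [0, 0, 0], 0.36],
  [[0, 0, 0], [0, 0, 0], 0.36],
])

```text
t: 21.95
eef_pos: [557.4, -3.0, 145.9]
tcp_rot: [3.142, 0.001, -3.081]
ft_force: [-0.3, 0.4, -0.0]
opening: 0.364
grip_force: 0.0
```

```bash
python3 -c "
from h import *
look('w7')"
```

```text
21.95 [557.4  -3.  145.9] [ 3.142e+00  1.000e-03 -3.081e+00]
```

View pics/w7.png

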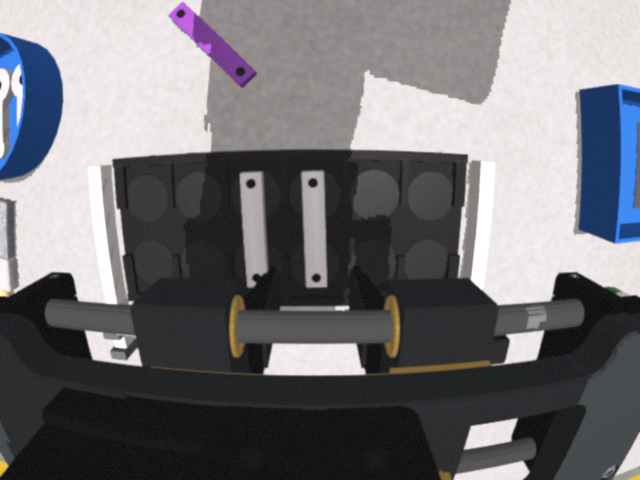

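Two links remain in the tray: one under the gripper (313,183)/(316,277), and one at (250,184)/(257,277). Both are unmoved, so I pick the nearer one.

move_arm([
  [[-0.1, 0.1, -3], [0, 0, 0], 0.36],
  [[0, 0, -3], [0, 0, 0], 0.36],
  [[0, 0, -3], [0, 0, 0], 0.36],
  [[0, 0, -2.5], [0, 0, 0], 0.36],
  [[0, 0, 0], [0, 0, 0], 0.36],
])

```text
t: 22.5
eef_pos: [554.9, 0.3, 28.3]
tcp_rot: [3.141, -0.004, -3.077]
ft_force: [0.5, -1.4, 0.5]
opening: 0.358
grip_force: 0.0
```

move_arm([
  [[0.1, -0.2, -1], [0, 0, 0], 0.36],
  [[0, 0, -0.8], [0, 0, 0], 0.36],
  [[0, 0, 0], [0, 0, 0], 0.05],
  [[0, 0, 0], [0, 0, 0], 0.05],
  [[0, 0, 0], [0, 0, 0], 0.05],
  [[0, 0, 0], [0, 0, 0], 0.05],
  [[0, 0, 0], [0, 0, 0], 0.05],
  [[0, 0, 1], [0, 0, 0], 0.05],
  [[0, 0, 3], [0, 0, 0], 0.05],
  [[0, 0, 3], [0, 0, 0], 0.05],
])

```text
t: 23.5
eef_pos: [556.8, -3.2, 82.9]
tcp_rot: [3.141, -0.002, -3.079]
ft_force: [0.6, -0.0, -1.7]
opening: 0.183
grip_force: 29.8
```

move_arm([
  [[0, 0, 3], [0, 0, 0], 0.05],
  [[0, 0, 1], [0, 0, 0], 0.05],
  [[-1.2, 4, 0], [0, 0, 0], 0.05],
  [[-1.2, 4.1, 0], [0, 0, 0], 0.05],
  [[-1.2, 4.1, 0], [0, 0, 0], 0.05],
  [[-1.2, 4.1, 0], [0, 0, 0], 0.05],
  [[-1.2, 4.1, 0], [0, 0, 0], 0.05],
  [[-1.2, 4.1, 0], [0, 0, 0], 0.05],
  [[-1.2, 4.1, 0], [0, 0, 0], 0.05],
  [[-1.2, 4.1, 0], [0, 0, 0], 0.05],
])

```text
t: 24.5
eef_pos: [460.2, 325.3, 121.6]
tcp_rot: [-3.141, -0.001, -3.079]
ft_force: [1.5, 0.5, -2.0]
opening: 0.186
grip_force: 29.8
```

move_arm([
  [[0, -0.2, -2], [0, 0, 0], 0.05],
  [[0, 0, -3], [0, 0, 0], 0.05],
  [[0, 0, -3], [0, 0, 0], 0.05],
  [[0, 0, -1.5], [0, 0, 0], 0.05],
  [[0, 0, 0], [0, 0, 0], 0.05],
  [[0, 0, 0], [0, 0, 0], 0.26],
  [[0, 0, 0], [0, 0, 0], 0.26],
  [[0, 0, 2], [0, 0, 0], 0.26],
  [[0, 0, 3], [0, 0, 0], 0.26],
  [[0, 0, 4], [0, 0, 0], 0.26],
])

```text
t: 25.5
eef_pos: [460.9, 321.6, 118.2]
tcp_rot: [-3.141, -0.001, -3.079]
ft_force: [0.3, 0.8, 0.3]
opening: 0.256
grip_force: 0.0
```

move_arm([
  [[1.1, -4.1, 3], [0, 0, 0], 0.36],
  [[1.1, -4.1, 0], [0, 0, 0], 0.36],
  [[1.1, -4.1, 0], [0, 0, 0], 0.36],
  [[1.1, -4.2, 0], [0, 0, 0], 0.36],
  [[1.1, -4.2, 0], [0, 0, 0], 0.36],
  [[1.1, -4.2, 0], [0, 0, 0], 0.36],
  [[1.1, -4.2, 0], [0, 0, 0], 0.36],
  [[1.1, -4.2, 0], [0, 0, 0], 0.36],
  [[1.1, -4.1, 0], [0, 0, 0], 0.36],
  [[0, 0, 0], [0, 0, 0], 0.36],
])

```text
t: 26.5
eef_pos: [561.2, -54.9, 147.1]
tcp_rot: [-3.14, 0.003, -3.083]
ft_force: [-0.4, 0.4, 0.6]
opening: 0.363
grip_force: 0.0
```

move_arm([
  [[0, 0, 0], [0, 0, 0], 0.36],
])

```text
t: 26.6
eef_pos: [559.9, -51.4, 146.8]
tcp_rot: [-3.141, 0.001, -3.081]
ft_force: [-0.6, 0.5, -0.0]
opening: 0.357
grip_force: 0.0
```

```bash
python3 -c "
from h import *
look('w8')"
```

```text
26.6 [559.9 -51.4 146.8] [-3.141e+00  1.000e-03 -3.081e+00]
```

View pics/w8.png

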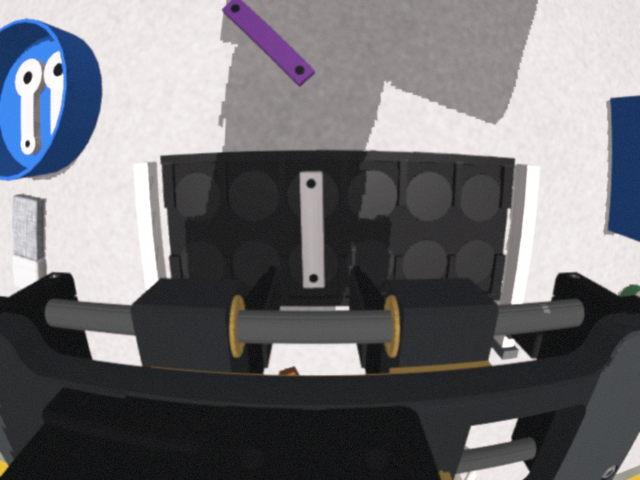

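The last link is centred under the gripper at (311,183)/(313,278), and all the other pockets are empty.

move_arm([
  [[0, 0, -3], [0, 0, 0], 0.36],
  [[0, 0, -3], [0, 0, 0], 0.36],
  [[0, 0, -3], [0, 0, 0], 0.36],
  [[0, 0, -2.5], [0, 0, 0], 0.36],
  [[0, 0, 0], [0, 0, 0], 0.36],
])

```text
t: 27.15
eef_pos: [558.3, -49.0, 28.9]
tcp_rot: [3.14, -0.004, -3.077]
ft_force: [-0.9, -1.0, -0.6]
opening: 0.362
grip_force: 0.0
```

move_arm([
  [[0, 0, -1], [0, 0, 0], 0.36],
  [[0, 0, -0.9], [0, 0, 0], 0.36],
  [[0, 0, 0], [0, 0, 0], 0.05],
  [[0, 0, 0], [0, 0, 0], 0.05],
  [[0, 0, 0], [0, 0, 0], 0.05],
  [[0, 0, 0], [0, 0, 0], 0.05],
  [[0, 0, 0], [0, 0, 0], 0.05],
  [[0, 0, 1], [0, 0, 0], 0.05],
  [[0, 0, 3], [0, 0, 0], 0.05],
  [[0, 0, 3], [0, 0, 0], 0.05],
])

```text
t: 28.15
eef_pos: [559.4, -50.5, 82.8]
tcp_rot: [3.141, -0.002, -3.079]
ft_force: [0.3, 0.5, -1.2]
opening: 0.187
grip_force: 30.0
```

move_arm([
  [[0, 0, 3], [0, 0, 0], 0.05],
  [[0, 0, 1], [0, 0, 0], 0.05],
  [[-1.2, 4.2, 0], [0, 0, 0], 0.05],
  [[-1.2, 4.2, 0], [0, 0, 0], 0.05],
  [[-1.2, 4.2, 0], [0, 0, 0], 0.05],
  [[-1.2, 4.2, 0], [0, 0, 0], 0.05],
  [[-1.2, 4.2, 0], [0, 0, 0], 0.05],
  [[-1.2, 4.2, 0], [0, 0, 0], 0.05],
  [[-1.2, 4.2, 0], [0, 0, 0], 0.05],
  [[-1.2, 4.2, 0], [0, 0, 0], 0.05],
])

```text
t: 29.15
eef_pos: [462.8, 286.9, 121.5]
tcp_rot: [-3.141, -0.001, -3.079]
ft_force: [-0.7, -0.5, -1.4]
opening: 0.184
grip_force: 30.0
```

move_arm([
  [[0, 0.3, -2], [0, 0, 0], 0.05],
  [[0, 0, -3], [0, 0, 0], 0.05],
  [[0, 0, -3], [0, 0, 0], 0.05],
  [[0, 0, -1.4], [0, 0, 0], 0.05],
  [[0, 0, 0], [0, 0, 0], 0.05],
  [[0, 0, 0], [0, 0, 0], 0.25],
  [[0, 0, 0], [0, 0, 0], 0.25],
  [[0, 0, 2], [0, 0, 0], 0.25],
  [[0, 0, 3], [0, 0, 0], 0.25],
  [[0, 0, 4], [0, 0, 0], 0.25],
])

```text
t: 30.15
eef_pos: [463.5, 288.2, 119.2]
tcp_rot: [-3.141, -0.001, -3.079]
ft_force: [-0.1, 0.7, 0.0]
opening: 0.25
grip_force: 0.0
```

move_arm([
  [[1, -3, 3], [0, 0, 0], 0.6],
  [[3, -3, 0], [0, 0, 0], 0.6],
  [[3.2, -3, 0], [0, 0, 0], 0.6],
  [[3.2, -3, 0], [0, 0, 0], 0.6],
  [[3.2, -1.9, 0], [0, 0, 0], 0.6],
  [[3.2, 0, 0], [0, 0, 0], 0.6],
  [[0, 0, 0], [0, 0, 0], 0.6],
  [[0, 0, 0], [0, 0, 0], 0.6],
])

```text
t: 30.95
eef_pos: [631.7, 149.2, 148.5]
tcp_rot: [3.141, 0.0, -3.079]
ft_force: [0.1, 0.3, -0.2]
opening: 0.6
grip_force: 0.0
```

```bash
python3 -c "
from h import *
i,a=look('w9');s=read_camera('scene')
cv2.imwrite('pics/m9.png',np.hstack([cv2.resize(a,(400,300)),cv2.resize(s,(400,300))]))"
```

```text
30.95 [631.7 149.2 148.5] [ 3.141  0.    -3.079]
```

View pics/m9.png

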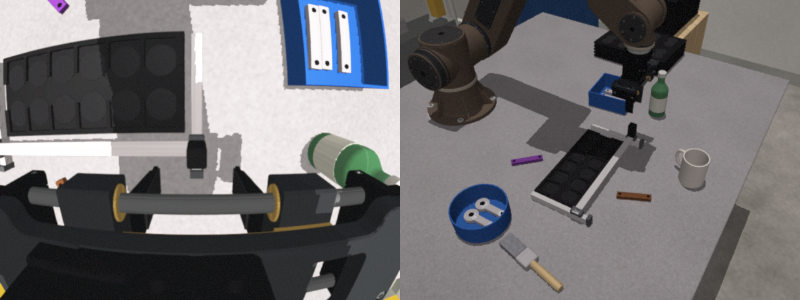

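The tray is empty; three links are in the bin (314–344,40) and two levers in the tub. The bottle and brush are untouched, and the grip is under the gripper at (197,152). Now I pinch it and slide the bar home.

move_arm([
  [[0, 0, -2.5], [0, 0, 0], 0.6],
  [[0, 0, -3], [0, 0, 0], 0.6],
  [[0, 0, -3], [0, 0, 0], 0.6],
  [[0, 0, -2], [0, 0, 0], 0.6],
  [[0, 0, 0], [0, 0, 0], 0.1],
  [[0, 0, 0], [0, 0, 0], 0.1],
  [[0, 0, 0], [0, 0, 0], 0.1],
  [[0, 0, 0], [0, 0, 0], 0.1],
  [[0, 0, 0], [0, 0, 0], 0.1],
  [[0, 0, 0], [0, 0, 0], 0.1],
])

```text
t: 32.05
eef_pos: [632.2, 149.4, 43.9]
tcp_rot: [3.142, 0.001, -3.079]
ft_force: [-1.8, -0.5, 6.7]
opening: 0.228
grip_force: 30.0
```

move_arm([
  [[0, 0, 0], [0, 0, 0], 0.1],
  [[-1.2, -0.08, 0], [0, 0, 0], 0.1],
  [[-1.2, -0.07, 0], [0, 0, 0], 0.1],
  [[-1.2, -0.08, 0], [0, 0, 0], 0.1],
  [[-1.2, -0.07, 0], [0, 0, 0], 0.1],
  [[-1.2, -0.08, 0], [0, 0, 0], 0.1],
  [[-1.2, -0.07, 0], [0, 0, 0], 0.1],
  [[-0.8, -0.05, 0], [0, 0, 0], 0.1],
  [[0, 0, 0], [0, 0, 0], 0.1],
])

```text
t: 32.95
eef_pos: [551.5, 144.3, 43.8]
tcp_rot: [3.142, 0.001, -3.079]
ft_force: [-2.0, -1.9, 6.7]
opening: 0.231
grip_force: 30.0
```

move_arm([
  [[-0.3, -0.02, 0], [0, 0, 0], 0.1],
  [[-0.3, -0.02, 0], [0, 0, 0], 0.1],
  [[-0.3, -0.02, 0], [0, 0, 0], 0.1],
  [[0, 0, 0], [0, 0, 0], 0.1],
  [[0, 0, 0], [0, 0, 0], 0.1],
])

```text
t: 33.45
eef_pos: [546.9, 144.0, 43.9]
tcp_rot: [3.141, 0.009, -3.079]
ft_force: [15.3, -0.7, -3.2]
opening: 0.229
grip_force: 30.0
```

The bar has travelled about 85 mm and is pressing on the home stop. I release and lift clear.

move_arm([
  [[0, 0, 0], [0, 0, 0], 0.6],
  [[0, 0, 0], [0, 0, 0], 0.6],
  [[0, 0, 0], [0, 0, 0], 0.6],
  [[0, 0, 2], [0, 0, 0], 0.6],
  [[0, 0, 3], [0, 0, 0], 0.6],
  [[0, 0, 4], [0, 0, 0], 0.6],
  [[0, 0, 4], [0, 0, 0], 0.6],
  [[-3, 3, 0], [0, 0, 0], 0.6],
  [[-3, 3, 0], [0, 0, 0], 0.6],
  [[0, 0, 0], [0, 0, 0], 0.6],
])

```text
t: 34.45
eef_pos: [479.6, 205.9, 173.3]
tcp_rot: [3.141, -0.001, -3.076]
ft_force: [-0.1, -0.6, 0.0]
opening: 0.598
grip_force: 0.0
```

```bash
python3 -c "
from h import *
i,a=look('w10');s=read_camera('scene');t=read_camera('top')
cv2.imwrite('pics/m10.png',np.hstack([cv2.resize(t,(400,300)),cv2.resize(s,(400,300))]))
A=np.radians(3.57);R=np.array([[np.cos(A),-np.sin(A)],[np.sin(A),np.cos(A)]])
for ty in (-95,-50,0):
  S=np.arange(-25,25,1.);P=np.array([w2p('top',(*(R@[x,ty]+[561.4,-28.1]),35)) for x in S]).astype(np.float32)
  p=cv2.remap(cv2.cvtColor(t,6),P[:,0][None],P[:,1][None],1)[0].astype(float);m=p>p.max()*.6+p.min()*.4;print(S[m].min(),S[m].max())
"
```

```text
34.45 [479.6 205.9 173.3] [ 3.141e+00 -1.000e-03 -3.076e+00]
-9.0 10.0
-10.0 10.0
-10.0 10.0
```

View pics/m10.png

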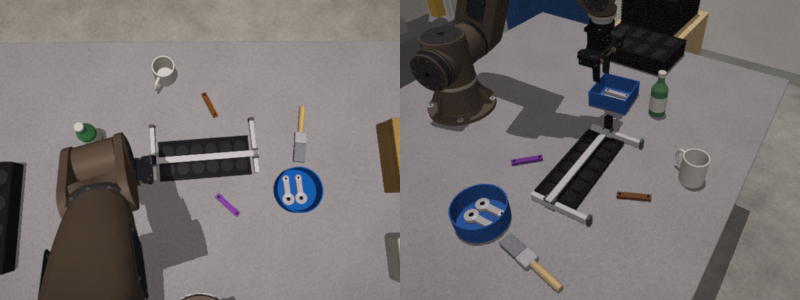

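The bar measures −10 to +10 mm about the tray centre, which is exactly home. The tray is empty, the levers are in the tub and the links in the bin, and the arm is clear of everything.

```bash
python3 -c "
from cell import *
print(env.job_done())"
```

```text
the job is handed in; nothing more can be done
None
```

The job is done and handed in: the bar was opened to its end stop, both levers are in the round tub, all three links are in the square bin, the bar is back fully home, and the bottle and brush were left untouched.

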